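Push the vial carrier under the reader's spring flap

ROBOT

A 6-joint arm with a two-finger parallel gripper is mounted at the origin on the work surface. World frame = base frame: x ahead of the robot, y to its left, z up, the work surface at z = 0. Lengths are in m, angles in rad, forces in N, time in s.
With the tool pointing down it reaches from about 0.35 to 0.925 m from the base axis. Payload 6.4 kg.
Tool frame: the origin (TCP) lies on the centre line of the jaws, within the pads' length; the fingertips stand 22 mm ahead of it and the grasp point (between the pads) lies 3 mm ahead of it; x points along the fingers, z is the direction in which the jaws open and shut, and the axes are right-handed (so a half turn about x gives the same grasp; the last joint's range is limited). The gripper opens to 85 mm and grips with 20 to 120 N. Pads are 22 mm wide; open, the fingers measure 114 mm over their backs; the gripper's body (76 mm by 85 mm) begins 54 mm behind the grasp point. The pads swing forward as they close: fully open they stand 13 mm farther back than shut.
Start: joints at [-1.477, 0.245, 1.558, -0, 1.339, -0.174], TCP at [0.172, -0.627, 0.223] pointing down, gripper open.
Joint ranges: [-3.13, 3.13], [-1.02, 2.26], [0.13, 2.54], [-0.95, 4.09], [0.21, 2.88], [-2.74, 2.74]. Speed limits (rad/s): [2.57, 2.57, 3.14, 3.14, 3.14, 3.14].

INTERFACE

Orientations are given as a rotation vector (axis times angle).
In Python, from workcell import read_state, snapshot, camera_info, hand_in gives the robot as it stands.
- The arm moves only by the tool carry_out, never from a script. Its argument "plan" is a list of rows, each an object with "dp": the shift along the tool's x, y, z in mm, a list of three; "rotation": the turn, a rotation vector about the tool's x, y, z in rad, a list of three; "gripper": the closure in counts, from 0 (fully open) to 255 (shut). In form: [{"dp": [x, y, z], "rotation": [ax, ay, az], "gripper": gripper}, ...]. A call has 1 to 12 rows; each row shifts and turns the commanded pose from where the row before left it, along the tool's axes as they then stand; what a row does not reach is not made up. A row lasts 1/12 s, in which the tool goes at most 41.7 mm and 7.16 degrees, less where a joint would pass 70% of its speed; a pose out of reach is approached as far as the arm can. A call with a gripper value outside its range is refused whole. The fingers move at their own pace and stop on an object; the grip force is fixed at half the most. Time passes only in rows, so rows that do not move let the fingers close. It gives the time, the measured TCP pose, the force and the opening at its end, in the units of the state.
- read_state(): the state, without advancing time (a new reading comes with each control period).
- snapshot(name): name is "scene" or "top" or "wrist"; returns the picture (420x560x3 uint8, blue, green, red); there is no depth.
- camera_info(name): a dict with "fx", "fy", "cx", "cy" (pixels), "rvec" (rotation vector, rad) and "tvec" (3), from world to camera coordinates, as OpenCV has them; the wrist camera has in their place "hand_eye" (4x4, takes a point from camera to tool coordinates, whose origin is the TCP and whose axes are the tool frame's). Camera axes: x right, y down, z forward; pixel columns grow to the right and rows downward; lengths in m; the calibration is good to about 2 mm. A picture is of the moment at which its call begins: read the wrist's pose just before it. camera_info takes no time and is no camera call.
- hand_in(): hands the job in, once; it reports no verdict.
The state is a dict: "time_s": time; "joint_pos": joint angles; "joint_vel": joint speeds; "joint_efforts": joint torques, N m; "ee_pos": TCP position; "tcp_rot": TCP orientation; "ft_force": force on the tool from outside, world axes, zero at the start; "ft_torque": the same for the moment, N m; "width": finger opening in m.
Only numpy, scipy, OpenCV 4.12 (cv2) and the standard library are available. Lean on these libraries where they do the work, as an engineer would, in place of code of your own. Each camera call takes 0.05 s, during which the arm holds its last target.

TASK

Load the sample reader: with one fingertip press the thumb bar down and keep it down so that the spring-closed flap stays open, and with the other fingertip push the vial carrier along its track under the flap until it is fully home against the end stop. Only then let go of the bar, so that the flap shuts over the carrier. Slide the carrier, never lift or tip it, and leave everything else on the bench where it is.

Things in the scene. Friction and masses are not known exactly. Their poses are not given: they have to be found in the camera images.
- reader: Fixed sample reader: white housing (200 wide, 85 tall, near face at x = +70) with an aluminium loading track in front. Origin: on the table, on the track's centre line, under the flap's front edge; x along the track into the reader, y left, z up; all mm here are in this frame. Track x = -190 to 0, floor z = 8, inside walls y = +-18.5 (wall tops z = 30); chamber on to an end stop at x = 60.
- hinge (a point): Fixed: the hinge line of the flap at x = 0, y = 26.5, z = 60. A rod of radius 4 runs along it, parallel to x, from x = -187 to +72; its end posts are 66 tall. With the flap shut nothing in front of the housing rises higher than that.
- flap (a joint): Spring-closed steel flap on that rod, rad: 0 shut, 0.95 end of travel. Track side: lid of the chamber (x = 0 to 66), its front lip hanging to z = 26 and blocking the carrier when shut; the carrier passes from 0.5, and 0.65 to 0.8 is comfortable (lid then up to z = 95, all at x >= 0). Other side: thumb bar, pressed down to raise the lid; about 2 N to start, 4 to 5 N at 0.75. Let go, it shuts.
- bar_top (a point): Middle of the thumb bar's upper face, moves with the flap. Flat plate 3 thick, x = -175 to -30, alike all along, so a fingertip can slide on it. Shut: y = 38 to 92, sloping up outwards by 0.26 rad, z = 50 to 64. At 0.75 rad: slopes down outwards by 0.49, top at y = 62 is z = 26, at y = 50 z = 33; a second fingertip at that height at y = 0 is in the track, clear of its floor.
- carrier: Loose black vial carrier, about 100 g, on the track floor, x along the track. Origin: centre of its body's underside. Body 45 long (x +-22.5), 34 wide, 30 tall, two capped vials to 40 tall. A low tail (24 wide, 10 tall) runs back to an upright push plate 30 wide, 47 tall, 5 thick, rear face at x = -71.5. At home the body touches the end stop; the plate stays outside, the tail passes under the lip.
- push_face (a point): Centre of the flat rear face of the carrier's push plate, 23.5 above the carrier's underside: push here, along the track.
- home (a point): Fixed point of the reader (x = 37.5, y = 0, z = 8) where the carrier's origin is when it is fully home against the end stop.
- jar: Bystander, loose: amber glass screw-top jar, 44 wide, 55 tall (mm). Leave alone.
- stopper: Bystander, loose: cork stopper, 28 wide, 26 tall (mm). Leave alone.
- spare_vial: Bystander, loose: small plain glass vial, 18 wide, 40 tall (mm). Leave alone.
- cork_ring: Bystander, loose: flat cork ring, 90 across, 25 tall (mm). Leave alone.
- beaker: Bystander, loose: open glass cup, 68 wide, 85 tall (mm). Leave alone.
- spatula: Bystander, loose: steel spatula lying flat, 190 long (mm). Leave alone.
- vial_tray: Bystander, loose: open white divided tray, 130 x 100 x 35 (mm). Leave alone.
- flask_bottle: Bystander, loose: amber bottle with black cap, 64 wide, 130 tall (mm). Leave alone.
There are look-alikes about, which are no part of the job. What is meant by the carrier is not green or red, and is the larger of those in its own colour.

How it is judged:
By the outcome, as a careful person would: the job done as asked, in the order asked, and still so for the second after the job is handed in, with the robot touching nothing.
It also fails if it takes over 45 s, if anything falls off the work surface, if the arm or the gripper's body presses on something with over 40 N, if the wrist force passes 120 N, or if a joint passes its speed limit or range.

## Working session

There is one attempt and no reset: what is moved stays moved. The work goes in short steps, Python scripts to look and compute and a tool call to move; the robot and the scene stay as the last step left them, time stands still between calls to the robot, and variables do not carry over. Pictures are saved under pics/ and viewed, and the job is handed in when it is done.

Besides the shell and the picture viewer there is one more tool, called after "Emit:" by a JSON object that holds its "api" and its "payload". carry_out: Moves the arm, as the interface text tells. Its arguments: {"type":"object","properties":{"plan":{"type":"array"}},"required":["plan"]}

```bash
mkdir -p pics; ls; python3 - <<'E'
from workcell import *
import cv2
for n in("scene","top","wrist"):
    s=read_state()
    cv2.imwrite(f"pics/{n}0.png",snapshot(n)); print(n,camera_info(n))
print(read_state())
E
```

```text
pics
scene {'fx': 398.8455026610253, 'fy': 398.8455026610253, 'cx': 286.1805374705982, 'cy': 206.12285853807126, 'rvec': array([ 1.00735389,  2.47431702, -0.99897973]), 'tvec': array([ 0.397586  , -0.18628307,  1.35580638])}
top {'fx': 522.7137035924111, 'fy': 522.7137035924111, 'cx': 276.85783585048557, 'cy': 206.38440631491935, 'rvec': array([ 2.15172758, -2.14661551,  0.14215965]), 'tvec': array([0.00202418, 0.52199306, 1.7056183 ])}
wrist {'fx': 292.52340421025434, 'fy': 292.52340421025434, 'cx': 281.8619174645828, 'cy': 206.58246843925158, 'hand_eye': array([[-1.64505803e-03, -3.07667692e-01,  9.51492452e-01,
        -1.49392867e-01],
       [-1.50072719e-04, -9.51493652e-01, -3.07668339e-01,
         7.83598345e-02],
       [ 9.99998636e-01, -6.48925332e-04,  1.51908975e-03,
        -1.86365102e-04],
       [ 0.00000000e+00,  0.00000000e+00,  0.00000000e+00,
         1.00000000e+00]])}
{'time_s': 0.15, 'joint_pos': array([-1.47712450e+00,  2.45700007e-01,  1.55874497e+00, -4.28537298e-06,
        1.33872025e+00, -1.74081915e-01]), 'joint_vel': array([ 3.30229823e-04, -1.61566857e-03, -3.72116903e-03,  4.20040190e-04,
       -9.92572961e-05,  8.64529271e-04]), 'joint_efforts': array([ 6.51759956e-05, -4.29988718e+01, -3.26551974e+01, -1.51075265e-04,
        3.56561337e-03, -3.55065374e-06]), 'ee_pos': array([ 0.17194088, -0.62637778,  0.22169793]), 'tcp_rot': array([ 1.01084316,  1.32514179, -1.00892306]), 'ft_force': array([1.33407418, 0.62156337, 0.25704561]), 'ft_torque': array([ 0.0351502 , -0.07337163, -0.04411448]), 'width': 0.08560544886116174}
```

View pics/scene0.png

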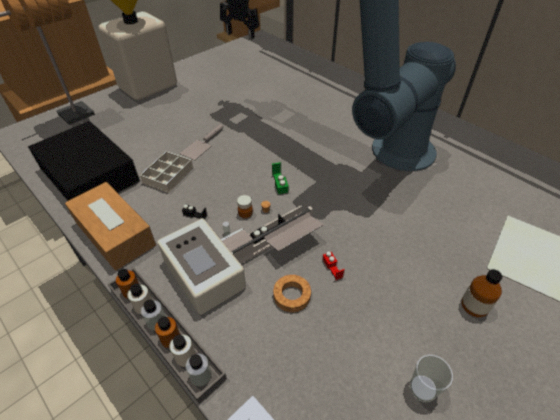

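View pics/top0.png

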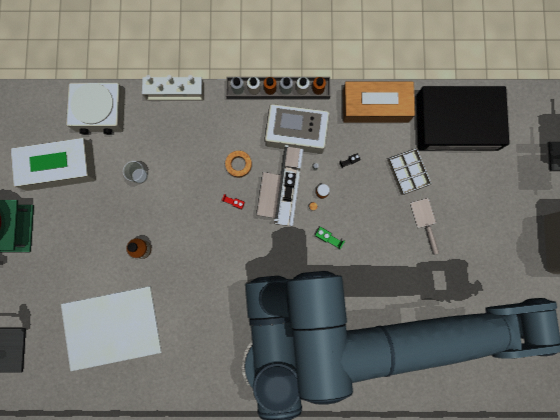

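View pics/wrist0.png

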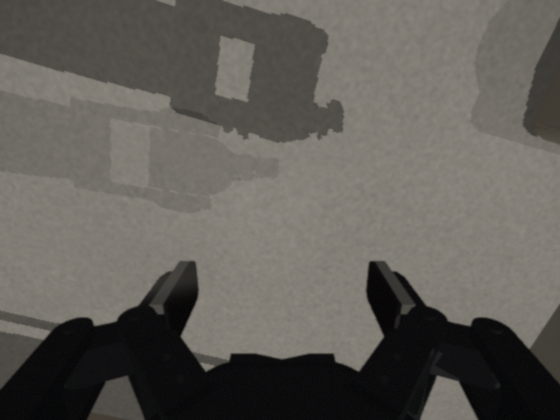

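Candidate carriers, in top-view pixels:
- black one in the track (289,185)
- black one on the bench (350,160)
- green one (329,238)
- red one (233,202)

The description rules out green and red and asks for the larger of the black pair, so I'll check a close crop.

```bash
python3 - <<'E'
import cv2
a=cv2.imread("pics/top0.png")
cv2.imwrite("pics/c1.png",cv2.resize(a[95:250,215:375],None,fx=3.8,fy=3.8,interpolation=cv2.INTER_CUBIC))
a=cv2.imread("pics/scene0.png")
cv2.imwrite("pics/c2.png",cv2.resize(a[150:320,150:350],None,fx=3.5,fy=3.5,interpolation=cv2.INTER_CUBIC))
E
```

```text
(no output)
```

View pics/c1.png

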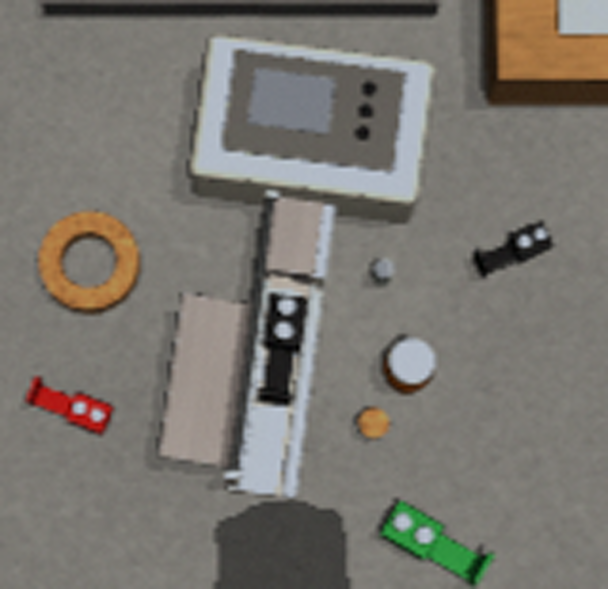

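View pics/c2.png

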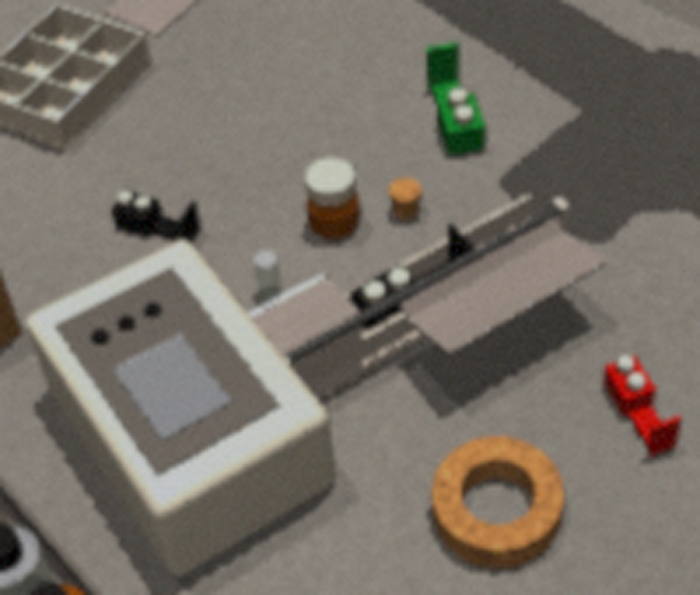

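The black carrier already in the track (top 289,185) is larger than the loose black one at (350,160). In the crop its body is at (285,320) and its push plate at (277,395), so it is my choice. Next is a rough reader pose from the top view.

```bash
cat > h.py <<'E'
import numpy as np, cv2
from scipy.spatial.transform import Rotation as R
from workcell import *
def cam(n,state=None):
    c=camera_info(n); K=np.array([[c['fx'],0,c['cx']],[0,c['fy'],c['cy']],[0,0,1]])
    if n=='wrist':
        T=np.eye(4);T[:3,:3]=R.from_rotvec(state['tcp_rot']).as_matrix();T[:3,3]=state['ee_pos']
        M=np.linalg.inv(T@c['hand_eye'])
        return K,M[:3,:3],M[:3,3]
    return K,R.from_rotvec(c['rvec']).as_matrix(),np.array(c['tvec'])
def ray(C,px):
    K,Rm,t=C; d=Rm.T@np.linalg.inv(K)@np.array([px[0],px[1],1.]); return -Rm.T@t,d
def plane(C,px,z):
    o,d=ray(C,px); return o+d*(z-o[2])/d[2]
def proj(C,P):
    K,Rm,t=C; p=(Rm@np.atleast_2d(P).T).T+t; p=p@K.T; return p[:,:2]/p[:,2:]
def fit(A,B): # planar rigid: B=Rot A + t
    A=np.array(A)[:,:2];B=np.array(B)[:,:2];a=A.mean(0);b=B.mean(0)
    H=(A-a).T@(B-b); th=np.arctan2(H[0,1]-H[1,0],H[0,0]+H[1,1]); r=np.array([[np.cos(th),-np.sin(th)],[np.sin(th),np.cos(th)]])
    return th,b-r@a,B-(A@r.T+(b-r@a))
E
python3 - <<'E'
from h import *
C=cam('top')
pts=[((183,293),(-30,92),64),((247,303),(-30,38),50),((160,458),(-175,92),64),((220,466),(-175,38),50),((320,278),(0,-18.5),60),((300,496),(-190,-21),30)]
A=[];B=[]
for p,r,z in pts:
    w=plane(C,(p[0]/3.8+215,p[1]/3.8+95),z/1000); A.append(np.array(r)/1000);B.append(w); print(r,w.round(4))
th,t,res=fit(A[:4],B[:4]); print(th,t,(res*1000).round(1))
th,t,res=fit(A,B); print(th,t,(res*1000).round(1))
s=read_state(); print(R.from_rotvec(s['tcp_rot']).as_matrix().round(3))
w=plane(C,(277/3.8+215,399/3.8+95),.055); print(w)
E
```

```text
(-30, 92) [0.6324 0.0487 0.064 ]
(-30, 38) [ 0.6264 -0.007   0.05  ]
(-175, 92) [0.4878 0.0676 0.064 ]
(-175, 38) [0.4826 0.0162 0.05  ]
(0, -18.5) [ 0.6468 -0.0706  0.06  ]
(-190, -21) [ 0.4586 -0.0537  0.03  ]
-0.13976172570660197 [ 0.64974437 -0.04725453] [[-0.5  0.7]
 [ 1.1 -1.5]
 [-1.5 -0.6]
 [ 0.8  1.4]]
-0.12672434061492796 [ 0.65031776 -0.04888803] [[ 0.2  2.6]
 [ 1.1  0.4]
 [-0.6  3.1]
 [ 1.1  5.2]
 [-1.2 -3.4]
 [-0.6 -8. ]]
[[-0.     0.964  0.265]
 [ 0.002  0.265 -0.964]
 [-1.     0.    -0.002]]
[ 0.5406596  -0.03316556  0.055     ]
```

Emit:
{"api": "carry_out", "payload": {"plan": [{"dp": [0,0,0],"rotation": [0.1,0,0],"gripper": 80},{"dp": [0,0,0],"rotation": [0.1,0,0],"gripper": 80},{"dp": [0,0,0],"rotation": [0.1,0,0],"gripper": 80},{"dp": [0,0,0],"rotation": [0.1,0,0],"gripper": 80},{"dp": [0,15,-37],"rotation": [0,0,0],"gripper": 80},{"dp": [0,15,-37],"rotation": [0,0,0],"gripper": 80},{"dp": [0,15,-37],"rotation": [0,0,0],"gripper": 80},{"dp": [0,15,-37],"rotation": [0,0,0],"gripper": 80},{"dp": [0,15,-37],"rotation": [0,0,0],"gripper": 80},{"dp": [0,15,-37],"rotation": [0,0,0],"gripper": 80},{"dp": [0,15,-37],"rotation": [0,0,0],"gripper": 80},{"dp": [0,15,-37],"rotation": [0,0,0],"gripper": 80}]}}

```text
time_s: 1.15
ee_pos: [0.3304, -0.3473, 0.2223]
tcp_rot: [1.306, 1.144, -1.306]
ft_force: [0.9, -0.6, -0.9]
width: 0.0586
```

Emit:
{"api": "carry_out", "payload": {"plan": [{"dp": [0,15,-37],"rotation": [0,0,0],"gripper": 80},{"dp": [0,15,-37],"rotation": [0,0,0],"gripper": 80},{"dp": [0,15,-37],"rotation": [0,0,0],"gripper": 80},{"dp": [0,15,-37],"rotation": [0,0,0],"gripper": 80},{"dp": [0,15,-37],"rotation": [0,0,0],"gripper": 80},{"dp": [0,15,-37],"rotation": [0,0,0],"gripper": 80},{"dp": [0,15,-37],"rotation": [0,0,0],"gripper": 80},{"dp": [0,15,-37],"rotation": [0,0,0],"gripper": 80},{"dp": [0,15,-37],"rotation": [0,0,0],"gripper": 80},{"dp": [0,0,0],"rotation": [0,0,0],"gripper": 80},{"dp": [0,0,0],"rotation": [0,0,0],"gripper": 80}]}}

```text
time_s: 2.07
ee_pos: [0.5079, -0.0351, 0.2222]
tcp_rot: [1.303, 1.147, -1.304]
ft_force: [0.1, -0.8, -0.2]
width: 0.0586
```

```bash
python3 - <<'E'
from h import *
for n in("top","wrist","scene"):
    s=read_state(); im=snapshot(n); cv2.imwrite(f"pics/{n}1.png",im)
    if n=='wrist': np.save('w1.npy',np.r_[s['ee_pos'],s['tcp_rot']])
print(s['time_s'],s['ee_pos'],R.from_rotvec(s['tcp_rot']).as_matrix().round(3),s['width'],s['ft_force'],s['joint_pos'])
E
```

```text
2.1667 [ 0.5073229  -0.03717203  0.22225443] [[-0.001  0.991 -0.132]
 [-0.    -0.132 -0.991]
 [-1.    -0.001  0.   ]] 0.0586763241815202 [0.24736623 1.06857881 0.04940594] [-2.96163265e-01 -9.03105338e-02  1.91404360e+00 -3.54070849e-04
  1.31858219e+00  1.40691849e+00]
```

View pics/wrist1.png

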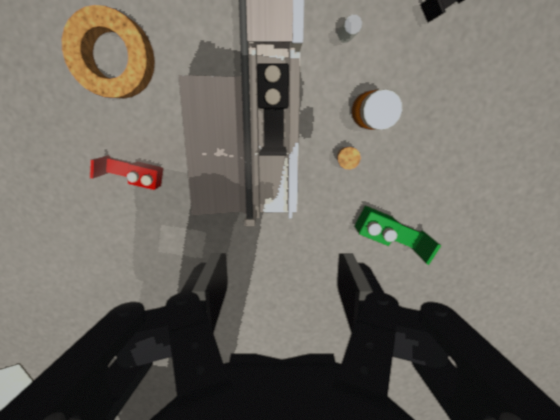

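View pics/scene1.png

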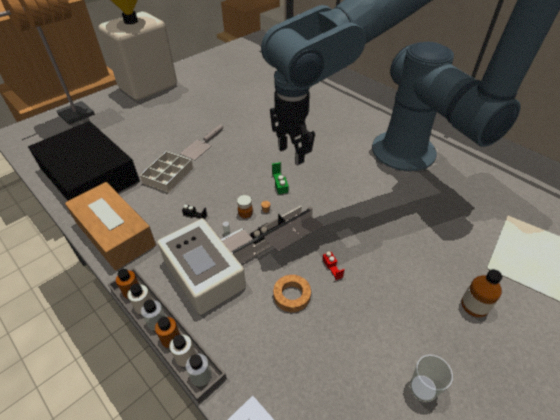

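The wrist view shows the reader almost square to the tool. The bar spans (182–240, 76–214), the rod's near end is at (251,222), and the carrier plate is near (272,150). I'll zoom in to pick points.

```bash
python3 - <<'E'
import cv2
a=cv2.imread("pics/wrist1.png")
cv2.imwrite("pics/c3.png",cv2.resize(a[30:230,170:310],None,fx=3,fy=3,interpolation=cv2.INTER_CUBIC)[:600])
cv2.imwrite("pics/c4.png",cv2.resize(a[130:230,170:310],None,fx=5.5,fy=5.5,interpolation=cv2.INTER_CUBIC))
E
```

```text
(no output)
```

View pics/c3.png

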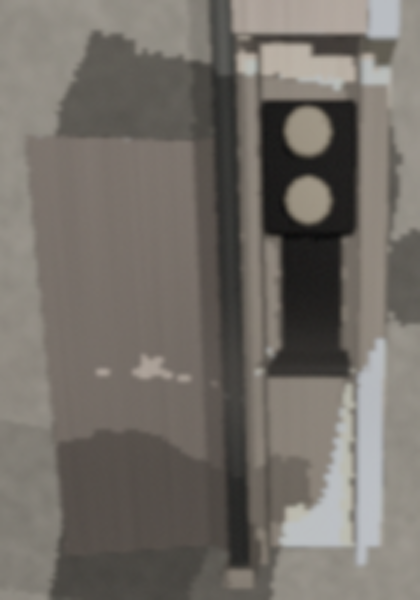

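View pics/c4.png

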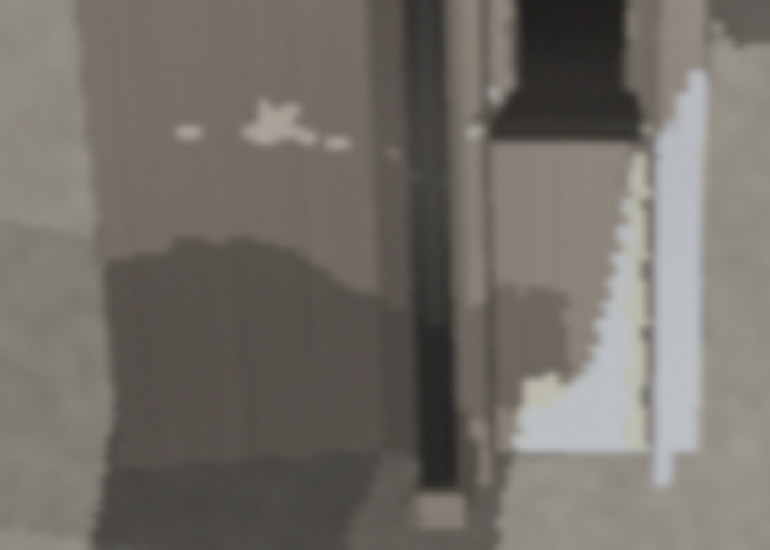

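```bash
python3 - <<'E'
from h import *
v=np.load('w1.npy'); C=cam('wrist',dict(ee_pos=v[:3],tcp_rot=v[3:]))
c4=lambda p:(p[0]/5.5+170-.4,p[1]/5.5+130-.4)
c3=lambda p:(p[0]/3+170-.3,p[1]/3+30-.3)
L=[('bar-30,92',c3((28,137)),(-30,92),64),('bar-175,92',c4((108,468)),(-175,92),64),('bar-175,38',c4((385,452)),(-175,38),50),('bar-30,38',c3((195,137)),(-30,38),50),
('rod a',c4((438,480)),(-187,26.5),60),('rod b',c3((225,100)),(-40,26.5),60),('wallR in end',c4((655,487)),(-190,-18.5),30),('flap front R',c3((368,38)),(0,-18.5),60),
('plate L',c4((490,138)),None,55),('plate R',c4((642,138)),None,55)]
A=[];B=[];W={}
for n,p,r,z in L:
    w=plane(C,p,z/1000); W[n]=w; print(n,w.round(4))
    if r and n!='rod b' and n[:4]!='flap': A.append(np.array(r)/1000);B.append(w)
th,t,res=fit(A,B); print(th,t,(res*1000).round(1))
d=W['rod b']-W['rod a'];print('rod yaw',np.arctan2(d[1],d[0]))
d=W['plate L']-W['plate R'];print('plate yaw',np.arctan2(-d[0],d[1]))
r=np.array([[np.cos(th),-np.sin(th)],[np.sin(th),np.cos(th)]])
for n in W: print(n,((W[n][:2]-t)@r*1000).round(1))
print('tcp',((v[:2]-t)@r*1000).round(1))
E
```

```text
bar-30,92 [0.6314 0.0469 0.064 ]
bar-175,92 [0.4907 0.0694 0.064 ]
bar-175,38 [0.4822 0.0159 0.05  ]
bar-30,38 [ 0.6262 -0.0045  0.05  ]
rod a [0.478  0.0042 0.06  ]
rod b [ 0.6344 -0.0174  0.06  ]
wallR in end [ 0.4596 -0.0392  0.03  ]
flap front R [ 0.6461 -0.0651  0.06  ]
plate L [ 0.5451 -0.0167  0.055 ]
plate R [ 0.5412 -0.0462  0.055 ]
-0.1386179434703002 [ 0.65174246 -0.04690939] [[-3.3 -1.5]
 [-0.5  1. ]
 [-1.5  1. ]
 [-1.1  0.6]
 [ 7.8 -0.9]
 [-1.4 -0.2]]
rod yaw -0.13718232614786652
plate yaw -0.1308512683880976
bar-30,92 [-33.1  90.1]
bar-175,92 [-175.6   93. ]
bar-175,38 [-176.6   38.8]
bar-30,38 [-31.2  38.5]
rod a [-179.2   26.6]
rod b [-21.2  26.9]
wallR in end [-191.4  -18.9]
flap front R [ -3.1 -18.8]
plate L [-109.8   15.2]
plate R [-109.6  -14.5]
tcp [-144.3   -9.5]
```

Yaw fits at about -0.137 and the origin is near (0.651, -0.047). The plate's rear face is at reader x ≈ -110, y ≈ 0. I'll bring the TCP to reader (-133, 34) and come down to just above the bar.

Emit:
{"api": "carry_out", "payload": {"plan": [{"dp": [0,4,-15],"rotation": [0.005,0,0],"gripper": 80},{"dp": [0,4,-15],"rotation": [0,0,0],"gripper": 80},{"dp": [0,3,-14],"rotation": [0,0,0],"gripper": 80},{"dp": [20,0,0],"rotation": [0,0,0],"gripper": 80},{"dp": [25,0,0],"rotation": [0,0,0],"gripper": 80},{"dp": [25,0,0],"rotation": [0,0,0],"gripper": 80},{"dp": [20,0,0],"rotation": [0,0,0],"gripper": 80},{"dp": [15,0,0],"rotation": [0,0,0],"gripper": 80},{"dp": [10,0,0],"rotation": [0,0,0],"gripper": 80},{"dp": [0,0,0],"rotation": [0,0,0],"gripper": 80},{"dp": [0,0,0],"rotation": [0,0,0],"gripper": 80}]}}

```text
time_s: 3.13
ee_pos: [0.5244, 0.0043, 0.1077]
tcp_rot: [1.311, 1.141, -1.311]
ft_force: [1.6, 0.3, 0.8]
width: 0.0585
```

```bash
cat > look.py <<'E'
from h import *
import sys
k=sys.argv[1]
for n in sys.argv[2:]:
    im=snapshot(n)
    if n=='scene': im=cv2.resize(im[170:300,190:350],None,fx=4.5,fy=4.5,interpolation=cv2.INTER_CUBIC)
    cv2.imwrite(f"pics/{n}{k}.png",im)
s=read_state(); th=-.1375; t=np.array([.6508,-.047]); r=np.array([[np.cos(th),-np.sin(th)],[np.sin(th),np.cos(th)]])
M=R.from_rotvec(s['tcp_rot']).as_matrix()
print(s['time_s'],'tcp reader',((s['ee_pos'][:2]-t)@r*1000).round(1),(s['ee_pos'][2]*1000).round(1),'F reader',(s['ft_force'][:2]@r).round(2),s['ft_force'][2].round(2),s['width'],'yaw',np.arctan2(M[1,1],M[0,1]),'toolx',M[:,0].round(4))
E
python3 look.py 2 scene wrist
```

```text
3.2333 tcp reader [-131.2   33.8] 109.0 F reader [0.33 0.13] 0.46 0.0587088072285746 yaw -0.13797181869087405 toolx [ 2.4e-03 -5.0e-04 -1.0e+00]
```

View pics/scene2.png

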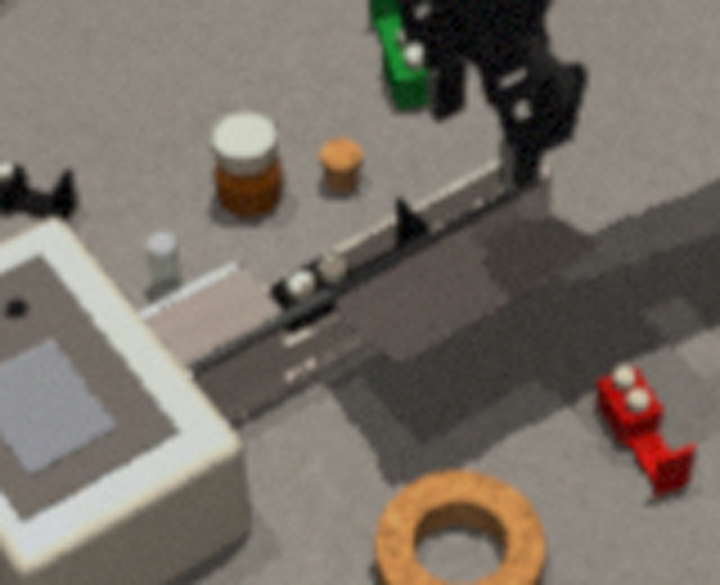

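View pics/wrist2.png

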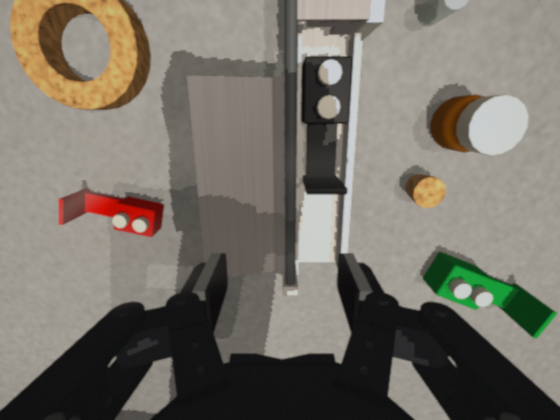

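Emit:
{"api": "carry_out", "payload": {"plan": [{"dp": [10,0,0],"rotation": [0,0,0],"gripper": 80},{"dp": [10,0,0],"rotation": [0,0,0],"gripper": 80},{"dp": [5,0,0],"rotation": [0,0,0],"gripper": 80},{"dp": [5,0,0],"rotation": [0,0,0],"gripper": 80},{"dp": [5,0,0],"rotation": [0,0,0],"gripper": 80},{"dp": [3,0,0],"rotation": [0,0,0],"gripper": 80},{"dp": [0,0,0],"rotation": [0,0,0],"gripper": 80}]}}

```text
time_s: 3.82
ee_pos: [0.524, 0.0053, 0.0687]
tcp_rot: [1.309, 1.143, -1.311]
ft_force: [0.1, 1.0, 0.3]
width: 0.0587
```

```bash
python3 look.py 3 scene wrist
```

```text
3.9167 tcp reader [-132.2   34.4] 69.6 F reader [-0.31 -0.53] 0.42 0.05869000954221931 yaw -0.13717425108086215 toolx [-0.e+00  1.e-04 -1.e+00]
```

View pics/scene3.png

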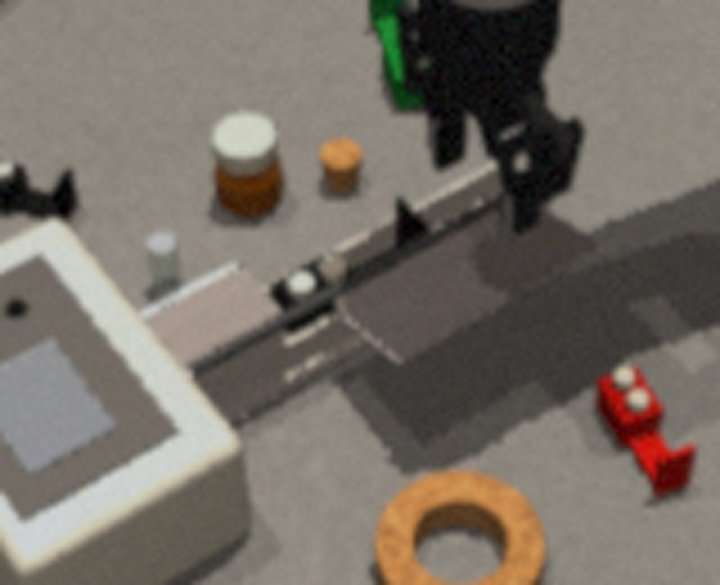

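View pics/wrist3.png

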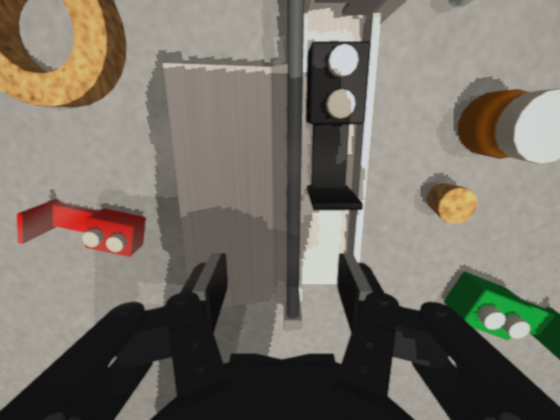

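Emit:
{"api": "carry_out", "payload": {"plan": [{"dp": [4,0,0],"rotation": [0,0,0],"gripper": 80},{"dp": [4,0,0],"rotation": [0,0,0],"gripper": 80},{"dp": [0,0,0],"rotation": [0,0,0],"gripper": 80}]}}

```text
time_s: 4.17
ee_pos: [0.524, 0.0053, 0.0608]
tcp_rot: [1.309, 1.142, -1.31]
ft_force: [-0.3, -0.3, 1.1]
width: 0.0581
```

```bash
python3 look.py 4 scene
```

```text
4.2167 tcp reader [-132.7   34.4] 61.1 F reader [ 0.17 -0.11] 0.29 0.05869323198167452 yaw -0.1371873804482326 toolx [-1.e-03  2.e-04 -1.e+00]
```

View pics/scene4.png

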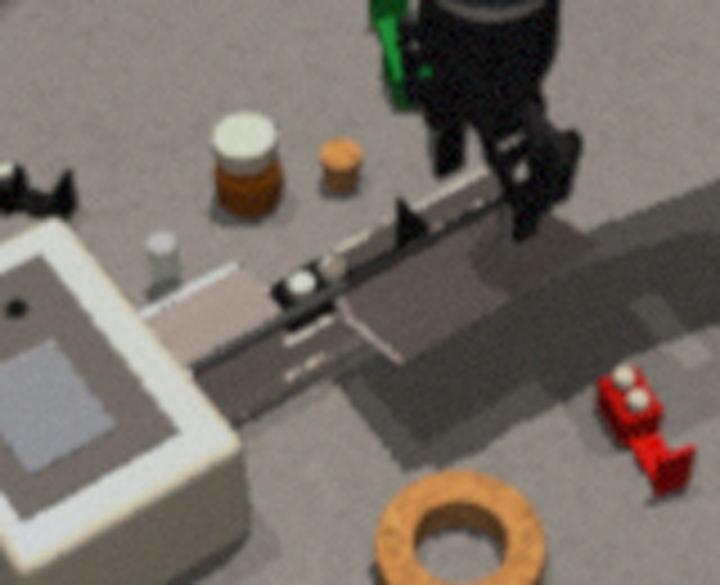

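```bash
python3 - <<'E'
from h import *
s=read_state();C=cam('scene');M=R.from_rotvec(s['tcp_rot']).as_matrix()
th=-.1375;t=np.array([.6508,-.047]);r=np.array([[np.cos(th),-np.sin(th)],[np.sin(th),np.cos(th)]])
f=lambda P:((proj(C,P)-[190,170])*4.5).round(0)
for x in(-10,0,10,22):
    for z in(-29,-43): 
        w=s['ee_pos']+M@np.array([x,0,z])/1000; print(x,z,f(w),w.round(3))
for x,y,z in((-30,92,64),(-30,38,50),(-175,92,64),(-110,0,55),(0,-18.5,60)):
    w=np.r_[r@np.array([x,y])/1000+t,z/1000]; print(x,y,z,f(w))
E
```

```text
-10 -29 [[511. 243.]] [0.528 0.034 0.071]
-10 -43 [[526. 257.]] [0.53  0.048 0.071]
0 -29 [[510. 254.]] [0.528 0.034 0.061]
0 -43 [[525. 269.]] [0.53  0.048 0.061]
10 -29 [[509. 265.]] [0.528 0.034 0.051]
10 -43 [[524. 280.]] [0.53  0.048 0.051]
22 -29 [[509. 279.]] [0.528 0.034 0.039]
22 -43 [[524. 294.]] [0.53  0.048 0.039]
-30 92 64 [[394. 367.]]
-30 38 50 [[339. 321.]]
-175 92 64 [[598. 248.]]
-110 0 55 [[414. 213.]]
0 -18.5 60 [[239. 272.]]
```

```bash
python3 look.py 5 wrist top; python3 -c "
import cv2;a=cv2.imread('pics/top5.png');cv2.imwrite('pics/top5c.png',cv2.resize(a[95:250,215:375],None,fx=3.8,fy=3.8,interpolation=cv2.INTER_CUBIC))"
```

```text
4.3167 tcp reader [-132.2   34.4] 61.5 F reader [0.04 0.19] -0.07 0.058660389648095515 yaw -0.13722431950450267 toolx [-1.e-04 -0.e+00 -1.e+00]
```

View pics/wrist5.png

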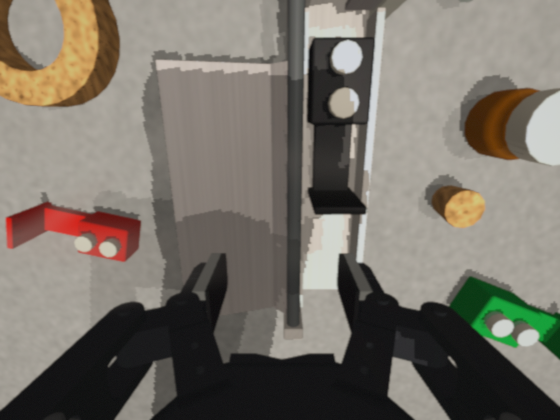

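View pics/top5c.png

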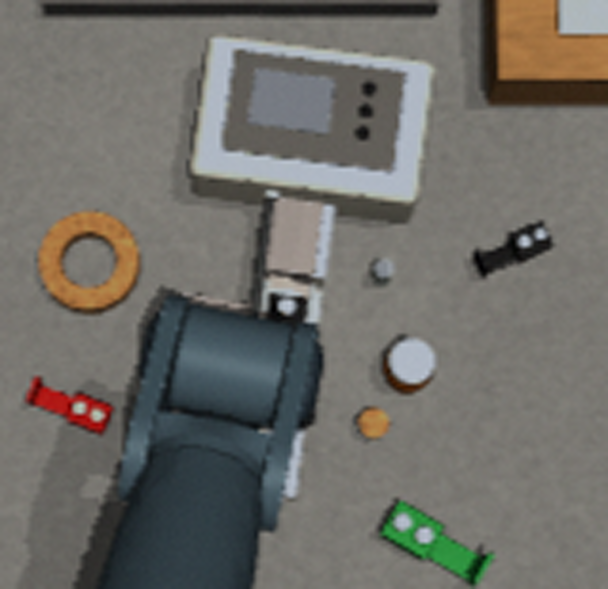

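No contact yet: the bar hasn't moved, only shadows have. I'll keep going down in small steps.

Emit:
{"api": "carry_out", "payload": {"plan": [{"dp": [3,0,0],"rotation": [0,0,0],"gripper": 80},{"dp": [3,0,0],"rotation": [0,0,0],"gripper": 80},{"dp": [0,0,0],"rotation": [0,0,0],"gripper": 80}]}}

```text
time_s: 4.57
ee_pos: [0.524, 0.0052, 0.0549]
tcp_rot: [1.309, 1.142, -1.31]
ft_force: [0.6, 0.3, -0.8]
width: 0.0584
```

Emit:
{"api": "carry_out", "payload": {"plan": [{"dp": [3,0,0],"rotation": [0,0,0],"gripper": 80},{"dp": [3,0,0],"rotation": [0,0,0],"gripper": 80},{"dp": [0,0,0],"rotation": [0,0,0],"gripper": 80}]}}

```text
time_s: 4.82
ee_pos: [0.524, 0.0053, 0.0488]
tcp_rot: [1.309, 1.142, -1.31]
ft_force: [0.0, 0.3, -0.3]
width: 0.0586
```

```bash
python3 look.py 6 scene
```

```text
4.8667 tcp reader [-132.6   34.4] 49.1 F reader [ 0.22 -0.07] -0.11 0.05888387209187184 yaw -0.13718276285023312 toolx [-9.e-04  2.e-04 -1.e+00]
```

View pics/scene6.png

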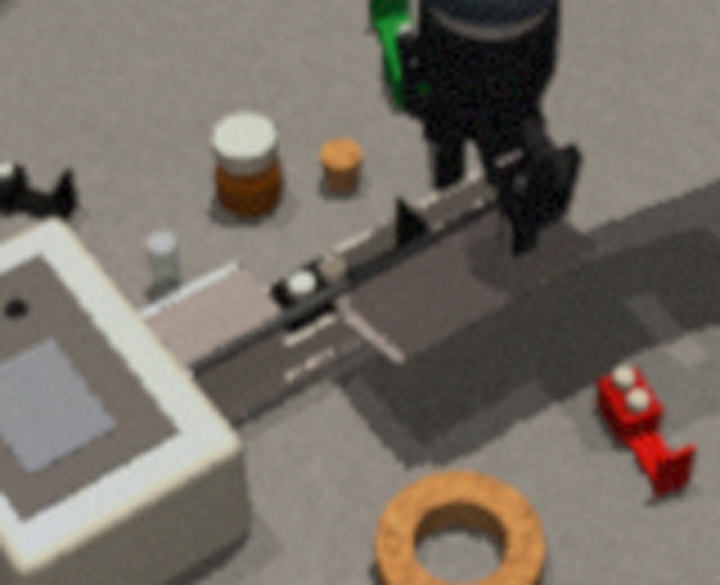

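Emit:
{"api": "carry_out", "payload": {"plan": [{"dp": [3,0,0],"rotation": [0,0,0],"gripper": 80},{"dp": [3,0,0],"rotation": [0,0,0],"gripper": 80},{"dp": [0,0,0],"rotation": [0,0,0],"gripper": 80}]}}

```text
time_s: 5.12
ee_pos: [0.5246, 0.0051, 0.0433]
tcp_rot: [1.31, 1.141, -1.31]
ft_force: [0.9, -0.4, 1.8]
width: 0.0586
```

Emit:
{"api": "carry_out", "payload": {"plan": [{"dp": [3,0,0],"rotation": [0,0,0],"gripper": 80},{"dp": [3,0,0],"rotation": [0,0,0],"gripper": 80},{"dp": [0,0,0],"rotation": [0,0,0],"gripper": 80}]}}

```text
time_s: 5.37
ee_pos: [0.5247, 0.0049, 0.0373]
tcp_rot: [1.31, 1.141, -1.31]
ft_force: [0.2, -1.5, 2.2]
width: 0.0589
```

```bash
python3 look.py 7 scene wrist
```

```text
5.4667 tcp reader [-132.1   34.2] 37.6 F reader [ 0.93 -0.6 ] 2.89 0.05874657319605301 yaw -0.13725678738376518 toolx [ 1.e-04 -2.e-04 -1.e+00]
```

View pics/scene7.png

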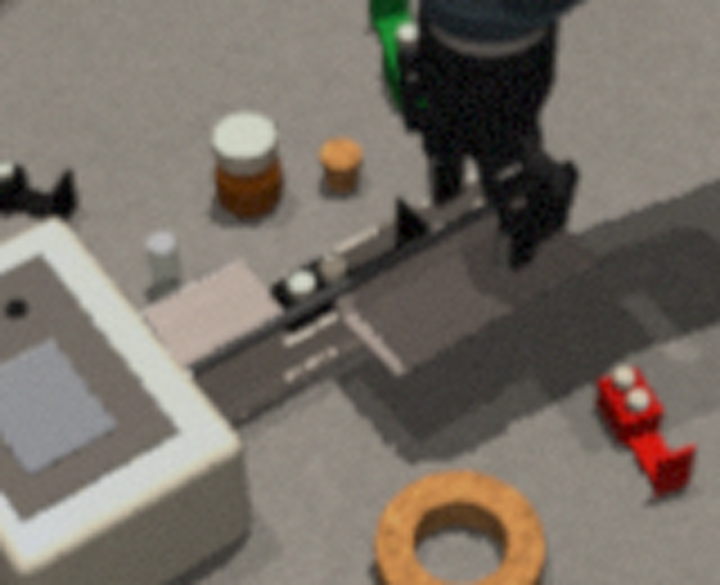

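View pics/wrist7.png

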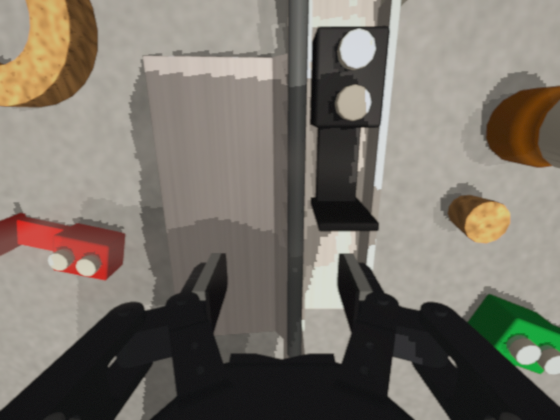

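Contact came at TCP z ≈ 44 mm and the flap has started to lift, so the tips really sit about 13 mm behind the TCP. I'll press on and watch the force.

Emit:
{"api": "carry_out", "payload": {"plan": [{"dp": [4,0,0],"rotation": [0,0,0],"gripper": 80},{"dp": [4,0,0],"rotation": [0,0,0],"gripper": 80},{"dp": [0,0,0],"rotation": [0,0,0],"gripper": 80}]}}

```text
time_s: 5.72
ee_pos: [0.5247, 0.0051, 0.0291]
tcp_rot: [1.31, 1.141, -1.309]
ft_force: [0.7, -2.1, 4.0]
width: 0.0585
```

Emit:
{"api": "carry_out", "payload": {"plan": [{"dp": [4,0,0],"rotation": [0,0,0],"gripper": 80},{"dp": [4,0,0],"rotation": [0,0,0],"gripper": 80},{"dp": [0,0,0],"rotation": [0,0,0],"gripper": 80}]}}

```text
time_s: 5.97
ee_pos: [0.5247, 0.0053, 0.0212]
tcp_rot: [1.31, 1.141, -1.309]
ft_force: [1.1, 0.5, 3.5]
width: 0.0585
```

```bash
python3 look.py 8 scene wrist
```

```text
6.0667 tcp reader [-132.1   34.7] 21.6 F reader [0.78 0.82] 2.42 0.058595447099887316 yaw -0.13753630480831036 toolx [ 4.e-04  7.e-04 -1.e+00]
```

View pics/scene8.png

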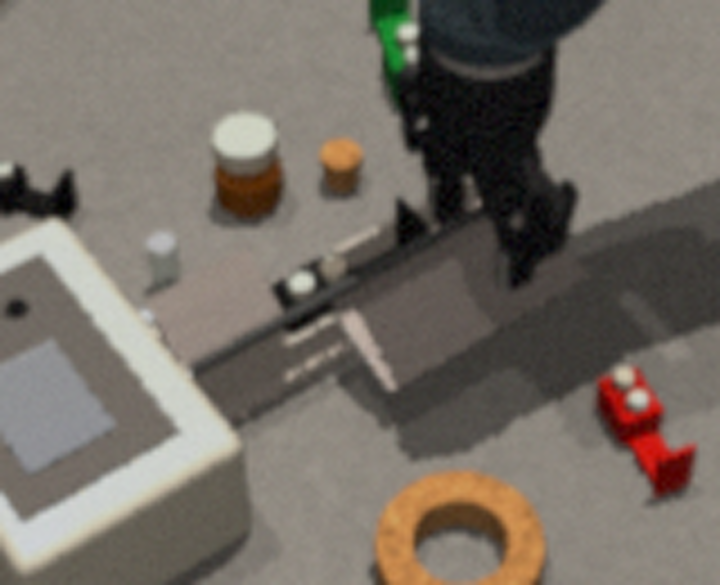

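View pics/wrist8.png

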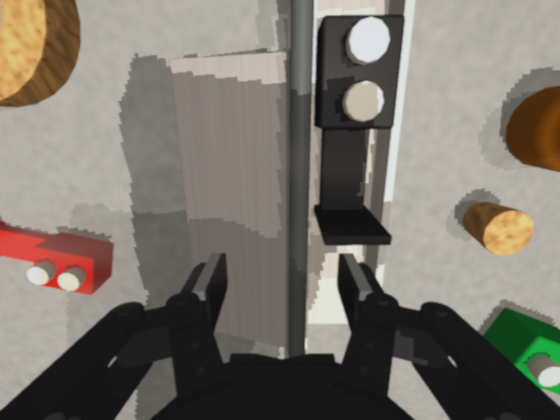

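Emit:
{"api": "carry_out", "payload": {"plan": [{"dp": [4,0,0],"rotation": [0,0,0],"gripper": 80},{"dp": [4,0,0],"rotation": [0,0,0],"gripper": 80},{"dp": [0,0,0],"rotation": [0,0,0],"gripper": 80}]}}

```text
time_s: 6.32
ee_pos: [0.5246, 0.0054, 0.0133]
tcp_rot: [1.31, 1.141, -1.309]
ft_force: [0.7, 0.7, 3.4]
width: 0.0587
```

```bash
python3 look.py 9 scene wrist
```

```text
6.4167 tcp reader [-132.2   34.7] 13.6 F reader [0.36 1.53] 2.85 0.05872265882905628 yaw -0.13743949864375127 toolx [ 2.e-04  7.e-04 -1.e+00]
```

View pics/scene9.png

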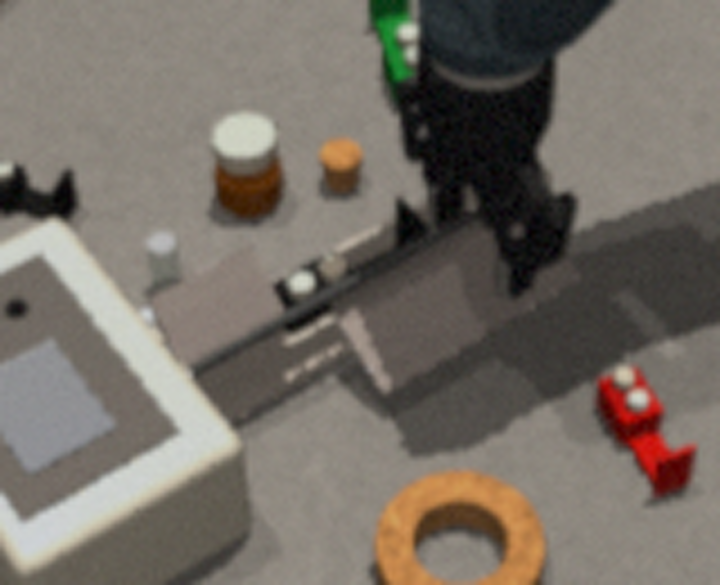

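View pics/wrist9.png

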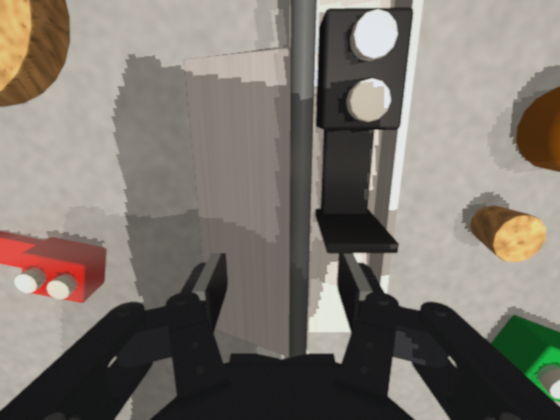

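```bash
cat > ang.py <<'E'
from h import *
C=cam('scene')
th=-.1375;t=np.array([.6508,-.047]);r=np.array([[np.cos(th),-np.sin(th)],[np.sin(th),np.cos(th)]])
def W(x,y,z): return np.r_[r@np.array([x,y])/1000+t,z/1000]
f=lambda P:((proj(C,P)-[190,170])*4.5).round(0)[0]
for a in(0,.4,.5,.6,.7,.8,.9,.95):
    o=[f(W(x,26.5+dy*np.cos(a)+dz*np.sin(a),60-dy*np.sin(a)+dz*np.cos(a))) for x,dy,dz in((-30,65.5,4),(-175,65.5,4),(0,-45,0))]
    print(a,o, 'z of bar at y65', )
E
python3 ang.py; python3 -c "
import cv2;a=cv2.imread('pics/scene9.png');cv2.imwrite('pics/s9.png',cv2.resize(a[180:420,100:500],None,fx=2,fy=2))"
```

```text
0 [array([394., 367.]), array([598., 248.]), array([239., 272.])] z of bar at y65
0.4 [array([391., 391.]), array([591., 273.]), array([240., 255.])] z of bar at y65
0.5 [array([389., 395.]), array([588., 277.]), array([242., 253.])] z of bar at y65
0.6 [array([386., 397.]), array([584., 281.]), array([244., 251.])] z of bar at y65
0.7 [array([382., 399.]), array([579., 283.]), array([246., 249.])] z of bar at y65
0.8 [array([378., 400.]), array([574., 284.]), array([248., 249.])] z of bar at y65
0.9 [array([373., 399.]), array([569., 284.]), array([251., 249.])] z of bar at y65
0.95 [array([371., 399.]), array([566., 284.]), array([253., 249.])] z of bar at y65
```

View pics/s9.png

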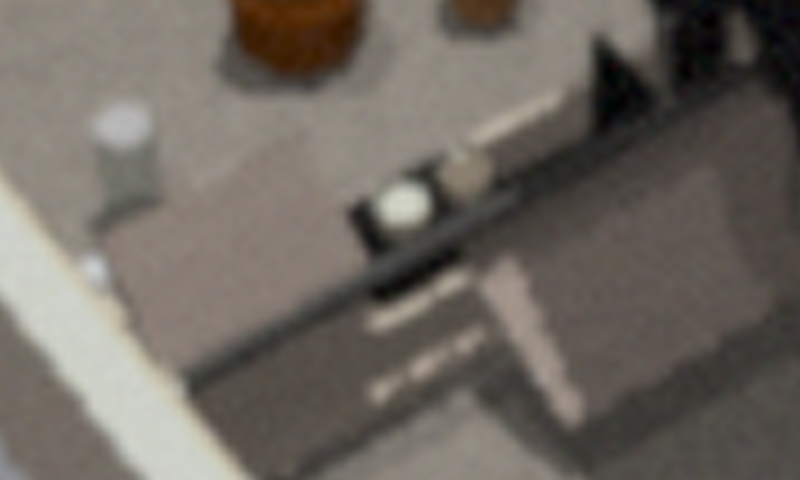

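The flap is at about 0.7 rad, judging by the bar corner at (390,392) in the scene crop, and the carrier is still in place. I'll press 2 mm more and start pushing.

Emit:
{"api": "carry_out", "payload": {"plan": [{"dp": [2,0,0],"rotation": [0,0,0],"gripper": 80},{"dp": [0,3,0],"rotation": [0,0,0],"gripper": 80},{"dp": [0,4,0],"rotation": [0,0,0],"gripper": 80},{"dp": [0,4,0],"rotation": [0,0,0],"gripper": 80},{"dp": [0,3,0],"rotation": [0,0,0],"gripper": 80},{"dp": [0,3,0],"rotation": [0,0,0],"gripper": 80},{"dp": [0,3,0],"rotation": [0,0,0],"gripper": 80},{"dp": [0,3,0],"rotation": [0,0,0],"gripper": 80},{"dp": [0,0,0],"rotation": [0,0,0],"gripper": 80}]}}

```text
time_s: 7.17
ee_pos: [0.548, 0.002, 0.0116]
tcp_rot: [1.31, 1.141, -1.309]
ft_force: [-0.4, 2.7, 1.1]
width: 0.0586
```

```bash
python3 look.py 10 scene wrist
```

```text
7.2667 tcp reader [-108.6   34.5] 11.8 F reader [-0.64  2.34] 1.32 0.0582732329812529 yaw -0.1374842690534442 toolx [ 1.5e-03  1.0e-04 -1.0e+00]
```

View pics/scene10.png

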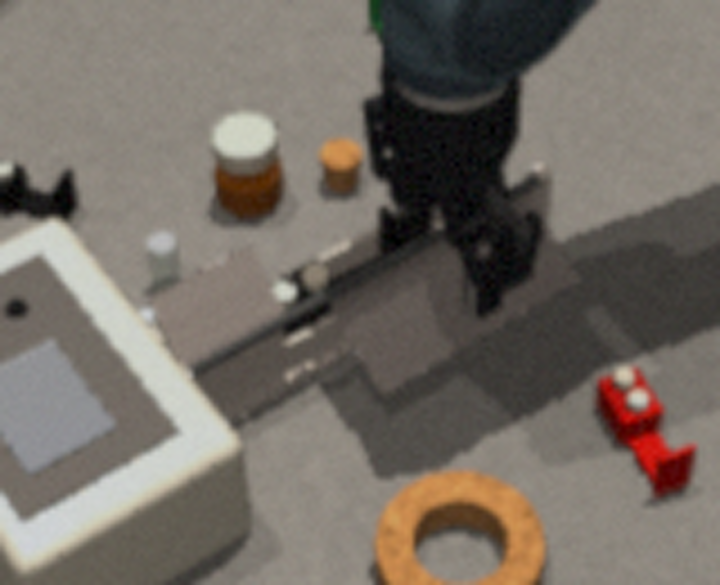

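View pics/wrist10.png

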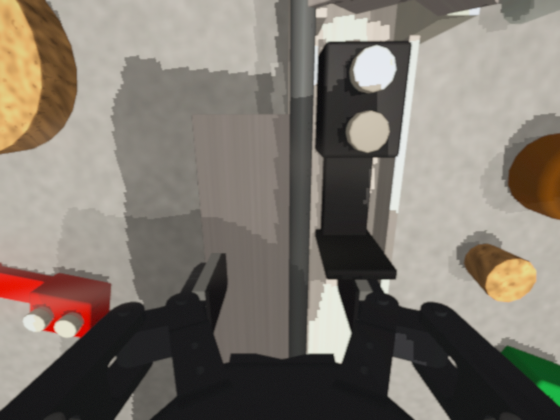

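Emit:
{"api": "carry_out", "payload": {"plan": [{"dp": [0,3,0],"rotation": [0,0,0],"gripper": 80},{"dp": [0,3,0],"rotation": [0,0,0],"gripper": 80},{"dp": [0,3,0],"rotation": [0,0,0],"gripper": 80},{"dp": [0,3,0],"rotation": [0,0,0],"gripper": 80},{"dp": [0,3,0],"rotation": [0,0,0],"gripper": 80},{"dp": [0,3,0],"rotation": [0,0,0],"gripper": 80},{"dp": [0,3,0],"rotation": [0,0,0],"gripper": 80},{"dp": [0,3,0],"rotation": [0,0,0],"gripper": 80},{"dp": [0,0,0],"rotation": [0,0,0],"gripper": 80}]}}

```text
time_s: 8.02
ee_pos: [0.572, -0.0014, 0.0118]
tcp_rot: [1.31, 1.14, -1.309]
ft_force: [-1.0, 2.2, 2.9]
width: 0.0586
```

```bash
python3 look.py 11 scene wrist
```

```text
8.1167 tcp reader [-84.4  34.4] 11.9 F reader [-0.96  1.7 ] 1.91 0.05837265325190372 yaw -0.13746613687399095 toolx [ 1.9e-03 -2.0e-04 -1.0e+00]
```

View pics/scene11.png

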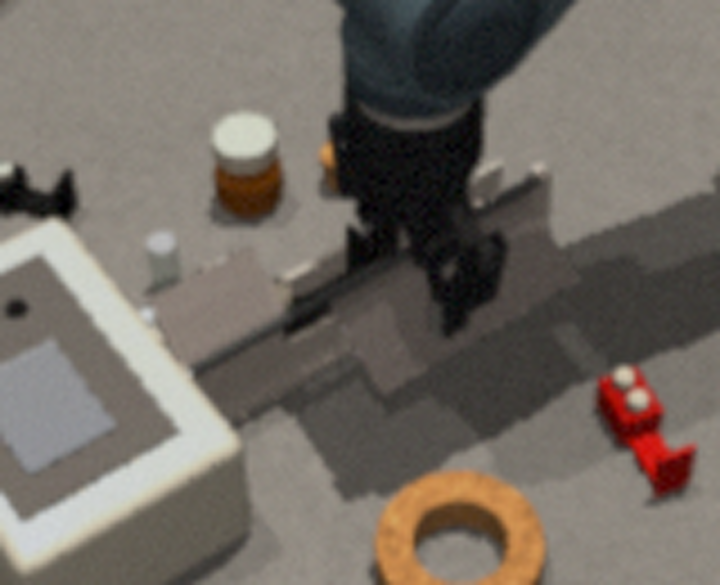

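View pics/wrist11.png

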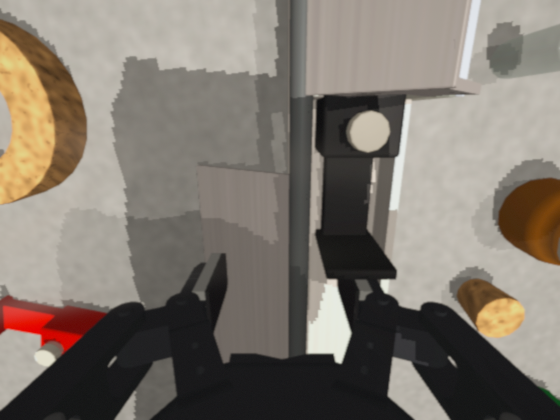

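The flap is still open, and the carrier's front vial is now under the lid with no contact. I'll keep pushing.

Emit:
{"api": "carry_out", "payload": {"plan": [{"dp": [0,3,0],"rotation": [0,0,0],"gripper": 80},{"dp": [0,3,0],"rotation": [0,0,0],"gripper": 80},{"dp": [0,3,0],"rotation": [0,0,0],"gripper": 80},{"dp": [0,3,0],"rotation": [0,0,0],"gripper": 80},{"dp": [0,3,0],"rotation": [0,0,0],"gripper": 80},{"dp": [0,3,0],"rotation": [0,0,0],"gripper": 80},{"dp": [0,3,0],"rotation": [0,0,0],"gripper": 80},{"dp": [0,3,0],"rotation": [0,0,0],"gripper": 80},{"dp": [0,3,0],"rotation": [0,0,0],"gripper": 80},{"dp": [0,3,0],"rotation": [0,0,0],"gripper": 80},{"dp": [0,3,0],"rotation": [0,0,0],"gripper": 80},{"dp": [0,0,0],"rotation": [0,0,0],"gripper": 80}]}}

```text
time_s: 9.12
ee_pos: [0.6047, -0.0059, 0.0117]
tcp_rot: [1.31, 1.14, -1.309]
ft_force: [0.1, 1.1, 2.3]
width: 0.0586
```

```bash
python3 look.py 12 scene wrist
```

```text
9.2167 tcp reader [-51.4  34.5] 11.8 F reader [-0.75  2.97] 1.19 0.05844245999681817 yaw -0.13740153434722474 toolx [ 1.9e-03 -1.0e-04 -1.0e+00]
```

View pics/scene12.png

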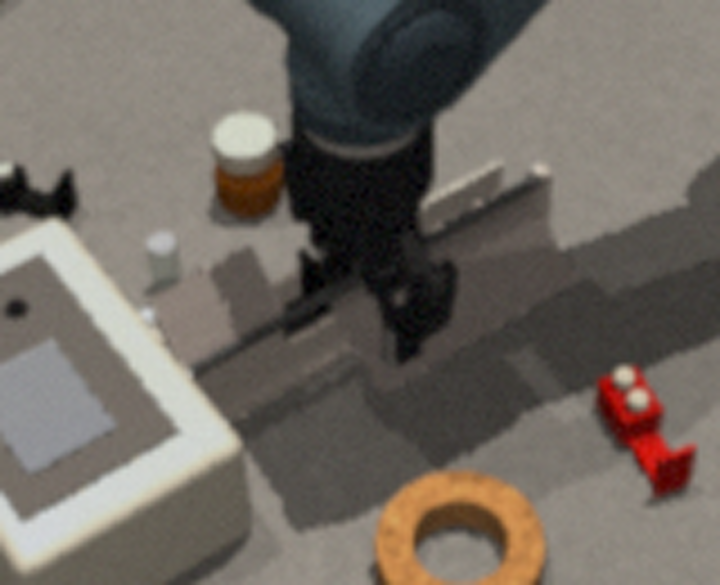

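View pics/wrist12.png

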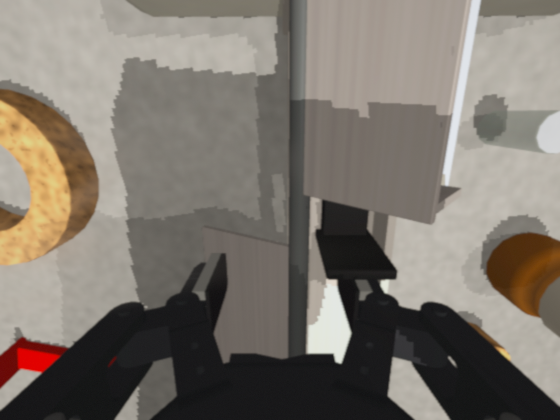

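Emit:
{"api": "carry_out", "payload": {"plan": [{"dp": [0,2,0],"rotation": [0,0,0],"gripper": 80},{"dp": [0,1,0],"rotation": [0,0,0],"gripper": 80},{"dp": [0,1,0],"rotation": [0,0,0],"gripper": 80},{"dp": [0,0,0],"rotation": [0,0,0],"gripper": 80}]}}

```text
time_s: 9.55
ee_pos: [0.6078, -0.0063, 0.0115]
tcp_rot: [1.31, 1.141, -1.31]
ft_force: [-1.8, 2.3, 3.6]
width: 0.0587
```

Emit:
{"api": "carry_out", "payload": {"plan": [{"dp": [0,1,0],"rotation": [0,0,0],"gripper": 80},{"dp": [0,1,0],"rotation": [0,0,0],"gripper": 80},{"dp": [0,0,0],"rotation": [0,0,0],"gripper": 80}]}}

```text
time_s: 9.8
ee_pos: [0.6099, -0.0066, 0.0115]
tcp_rot: [1.31, 1.141, -1.309]
ft_force: [-1.7, 2.1, 1.9]
width: 0.0587
```

Emit:
{"api": "carry_out", "payload": {"plan": [{"dp": [0,1,0],"rotation": [0,0,0],"gripper": 80},{"dp": [0,0,0],"rotation": [0,0,0],"gripper": 80}]}}

```text
time_s: 9.97
ee_pos: [0.6105, -0.0067, 0.0115]
tcp_rot: [1.309, 1.142, -1.31]
ft_force: [-3.7, 1.5, 3.7]
width: 0.0587
```

```bash
python3 look.py 13 scene wrist; python3 look.py 14
```

```text
10.0667 tcp reader [-45.4  34.4] 11.5 F reader [-4.6   1.82] 2.81 0.058817437998297674 yaw -0.137368298139844 toolx [-5.e-04  1.e-04 -1.e+00]
10.0667 tcp reader [-45.4  34.4] 11.5 F reader [-4.6   1.82] 2.81 0.058817437998297674 yaw -0.137368298139844 toolx [-5.e-04  1.e-04 -1.e+00]
```

View pics/wrist13.png

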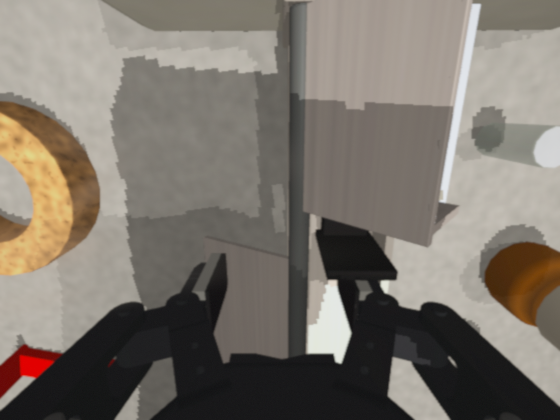

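Force along the track has risen to about 4.6 N at the finger position expected for home. I'll push 1 mm more to confirm.

Emit:
{"api": "carry_out", "payload": {"plan": [{"dp": [0,1,0],"rotation": [0,0,0],"gripper": 80},{"dp": [0,0,0],"rotation": [0,0,0],"gripper": 80}]}}

```text
time_s: 10.23
ee_pos: [0.6105, -0.0067, 0.0115]
tcp_rot: [1.308, 1.144, -1.312]
ft_force: [-8.6, 2.8, 8.1]
width: 0.0584
```

```bash
python3 look.py 14
```

```text
10.2333 tcp reader [-45.5  34.4] 11.5 F reader [-8.86  1.6 ] 8.07 0.05844905551961075 yaw -0.1375194035274259 toolx [-3.6e-03  4.0e-04 -1.0e+00]
```

The finger is stopped dead with force at 8.9 N, so the carrier is home. I'll back off a few mm with the bar still held, then check.

Emit:
{"api": "carry_out", "payload": {"plan": [{"dp": [0,-2,0],"rotation": [0,0,0],"gripper": 80},{"dp": [0,-2,0],"rotation": [0,0,0],"gripper": 80},{"dp": [0,-3,0],"rotation": [0,0,0],"gripper": 80},{"dp": [0,-3,0],"rotation": [0,0,0],"gripper": 80},{"dp": [0,0,0],"rotation": [0,0,0],"gripper": 80}]}}

```text
time_s: 10.65
ee_pos: [0.6024, -0.0058, 0.0123]
tcp_rot: [1.31, 1.139, -1.308]
ft_force: [1.8, -0.1, 3.3]
width: 0.0583
```

```bash
python3 look.py 15 wrist scene; python3 - <<'E'
from h import *
s=read_state(); C=cam('wrist',s); print(C[0][0,0]); np.save('w15.npy',np.r_[s['ee_pos'],s['tcp_rot']])
E
```

```text
10.75 tcp reader [-53.6  34.2] 12.2 F reader [2.31 1.35] 3.14 0.058653679707311016 yaw -0.1372085130033197 toolx [ 1.6e-03 -6.0e-04 -1.0e+00]
292.52340421025434
```

View pics/wrist15.png

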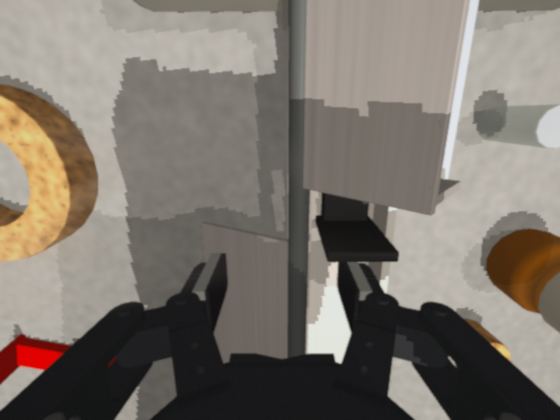

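```bash
python3 - <<'E'
from h import *
v=np.load('w15.npy'); C=cam('wrist',dict(ee_pos=v[:3],tcp_rot=v[3:]))
th=-.1375;t=np.array([.6508,-.047]);r=np.array([[np.cos(th),-np.sin(th)],[np.sin(th),np.cos(th)]])
for p in((328,258),(397,258)): print(((plane(C,p,.055)[:2]-t)@r*1000).round(1))
E
```

```text
[-31.7  15.3]
[-31.7 -12.7]
```

The plate's rear edge measures x ≈ -32, against -34 at home and within the 2 mm calibration error. The carrier stayed home when I backed off, so I'll lift and let the flap close.

Emit:
{"api": "carry_out", "payload": {"plan": [{"dp": [-4,0,0],"rotation": [0,0,0],"gripper": 80},{"dp": [-5,0,0],"rotation": [0,0,0],"gripper": 80},{"dp": [-5,0,0],"rotation": [0,0,0],"gripper": 80},{"dp": [-5,0,0],"rotation": [0,0,0],"gripper": 80},{"dp": [-5,0,0],"rotation": [0,0,0],"gripper": 80},{"dp": [-6,0,0],"rotation": [0,0,0],"gripper": 80},{"dp": [-10,0,0],"rotation": [0,0,0],"gripper": 80},{"dp": [-20,0,0],"rotation": [0,0,0],"gripper": 80},{"dp": [-30,0,0],"rotation": [0,0,0],"gripper": 80},{"dp": [-30,0,0],"rotation": [0,0,0],"gripper": 80},{"dp": [-30,0,0],"rotation": [0,0,0],"gripper": 80},{"dp": [-20,0,0],"rotation": [0,0,0],"gripper": 80}]}}

```text
time_s: 11.75
ee_pos: [0.6027, -0.006, 0.1855]
tcp_rot: [1.31, 1.138, -1.307]
ft_force: [0.6, -0.8, 1.1]
width: 0.0582
```

Emit:
{"api": "carry_out", "payload": {"plan": [{"dp": [0,-30,0],"rotation": [0,0,0],"gripper": 80},{"dp": [0,-35,0],"rotation": [0,0,0],"gripper": 80},{"dp": [0,-30,0],"rotation": [0,0,0],"gripper": 80},{"dp": [0,-20,0],"rotation": [0,0,0],"gripper": 80},{"dp": [0,0,0],"rotation": [0,0,0],"gripper": 80},{"dp": [0,0,0],"rotation": [0,0,0],"gripper": 80}]}}

```text
time_s: 12.25
ee_pos: [0.4873, 0.0102, 0.1821]
tcp_rot: [1.31, 1.14, -1.309]
ft_force: [-0.6, 0.1, -0.3]
width: 0.0588
```

```bash
python3 look.py 16 wrist scene top; python3 -c "
import cv2;a=cv2.imread('pics/wrist16.png');cv2.imwrite('pics/w16c.png',a)
s=cv2.imread('pics/top16.png');cv2.imwrite('pics/top16c.png',cv2.resize(s[95:250,215:375],None,fx=3.8,fy=3.8,interpolation=cv2.INTER_CUBIC))"
```

```text
12.4 tcp reader [-168.3   34.1] 182.1 F reader [-0.54  0.39] 0.45 0.05882413885299164 yaw -0.13734692353155167 toolx [ 9.e-04 -4.e-04 -1.e+00]
```

View pics/scene16.png

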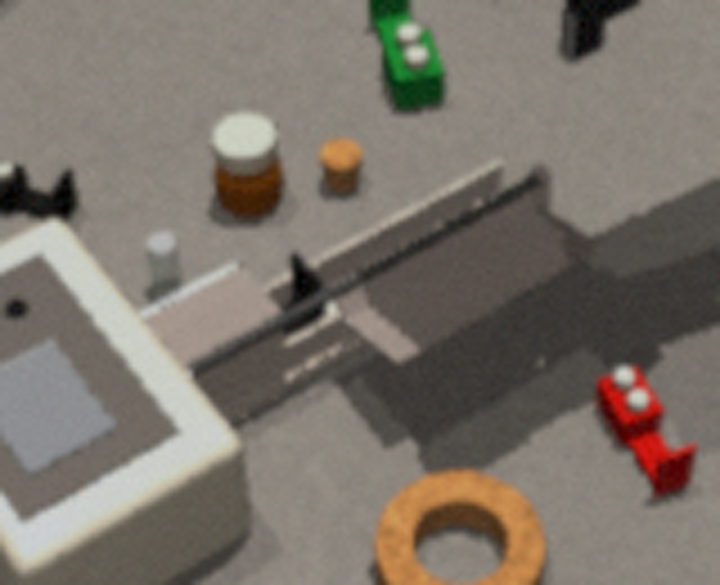

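View pics/wrist16.png

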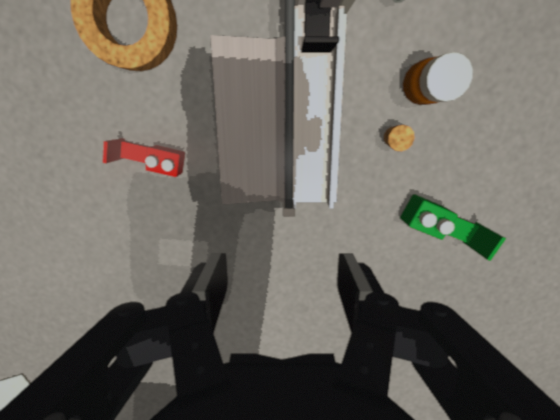

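View pics/top16c.png

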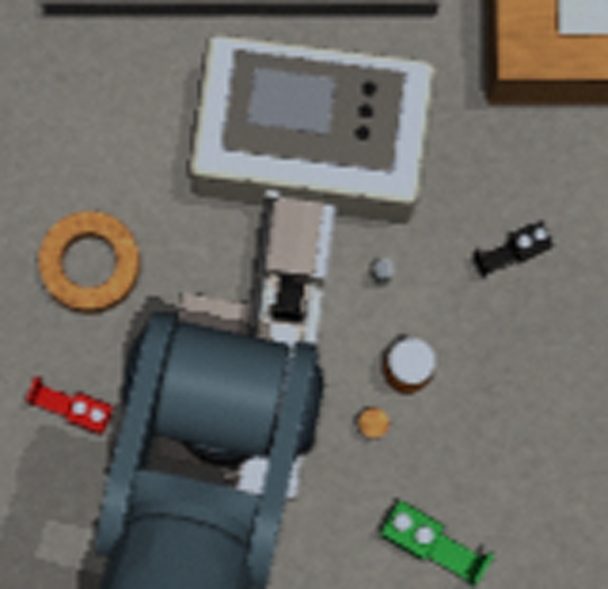

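The scene crop shows the lid back at its shut position, corner at (240,263). The carrier's plate stands outside it and the bystanders have not moved. In the top crop the plate's rear edge went from row 400 to about 318, roughly 76 mm. All checks agree, so I'm handing in.

```bash
python3 - <<'E'
from h import *
s=read_state(); C=cam('wrist',s)
th=-.1375;t=np.array([.6508,-.047]);r=np.array([[np.cos(th),-np.sin(th)],[np.sin(th),np.cos(th)]])
for p in((304,52),(337,52)): print(((plane(C,p,.055)[:2]-t)@r*1000).round(1))
print(hand_in())
E
```

```text
[-41.3  14.9]
[-41.2 -13.2]
the job is handed in; nothing more can be done
None
```

The carrier is loaded and the flap is shut over it, but my last position check, which printed with the hand-in, disagreed with the earlier ones.

One fingertip held the thumb bar down at about 0.7 rad. The other slid the black carrier (the larger of the two black ones) about 76 mm along the track to the end stop. I then backed off with the bar still held and lifted away at about 11 s. I handed in with the arm clear.

**Checks that agree the carrier is home:**
- The finger stopped dead at reader x = -45.5, where home was expected (about -45). The push force rose to about 9 N with no further travel.
- After backing off, the plate's rear face measured x ≈ -32, against -34 nominal.
- The top view showed about 76 mm of travel, as needed.

**Flap and bystanders:** the last pictures show the lid back at its starting place. The bystanders in view were unmoved; the beaker, bottle, tray and spatula were out of frame but far from the arm's path.

**Checks that disagreed:**
- **Final plate position:** the last wrist-view reading put the plate's rear face at about -41, some 7 mm short of home. I picked that edge by eye near the top border of the image, so it is a weak reading. I had no later check, so I can't rule out a small shift when the flap closed.
- **Thumb bar corner:** its outer front corner looked about 13 pixels (roughly 9 mm) off its starting place in the last scene crop. I put this down to changed shadows.
- **Fingertips:** they stood about 13 mm behind the TCP, not 22 mm ahead as stated, so I found the bar by feel.

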